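# Put the coaster pile away in its holder

## Robot

A 6-joint arm with a two-finger parallel gripper is mounted at the origin on a cart in front of the work surface, level with it; the furniture and walls round the work are solid. World frame = base frame: x ahead of the robot, y to its left, z up, the work surface at z = 0. Lengths are in m, angles in rad, forces in N, time in s.
With the tool pointing down it reaches from about 0.25 to 0.775 m from the base axis. Payload 4 kg.
Tool frame: the origin (TCP) lies midway between the tips of the shut fingers; the grasp point (between the pads) lies 19 mm behind it; z points along the fingers, y is the line along which they close (so a half turn about z gives the same grasp; the last joint's range is limited). The gripper opens to 85 mm and grips with 20 to 120 N. Pads are 22 mm wide; open, the fingers measure 114 mm over their backs; the gripper's body (76 mm by 85 mm) begins 54 mm behind the grasp point. The pads swing forward as they close: fully open they stand 13 mm farther back than shut.
Start: joints at [-1.333, 0.087, 1.371, -0, 1.684, -0.103], TCP at [0.184, -0.518, 0.196] pointing down, gripper open.
Joint ranges: [-3.1, 3.1], [-0.76, 2.03], [0.27, 2.55], [-1.08, 4.22], [0.17, 2.65], [-2.57, 2.57]. Speed limits (rad/s): [2.79, 2.79, 3.14, 3.14, 3.14, 3.14].

## Interface

Orientations are given as [roll, pitch, yaw] about the fixed x, y, z axes, in that order (R = Rz(yaw) Ry(pitch) Rx(roll)).
In Python, from cell import r gives the robot as it stands.
- The arm moves only by the tool carry_out, never from a script. Its argument "series" is a list of rows, each a list of 2 entries, a list of its own where there are three numbers: the shift along the tool's x, y, z in mm, then the turn, a rotation vector about the tool's x, y, z in rad. In form: [[[tx, ty, tz], [wx, wy, wz]], ...]. A call has 1 to 12 rows; each row shifts and turns the commanded pose from where the row before left it, along the tool's axes as they then stand; what a row does not reach is not made up. A row lasts 1/8 s, in which the tool goes at most 62.5 mm and 10.7 degrees, less where a joint would pass 70% of its speed; a pose out of reach is approached as far as the arm can. A call with a gripper value outside its range is refused whole. "claw" is the finger opening in mm, from 0 to 85.4, set as the call begins (left out, the last holds). The fingers move at their own pace and stop on an object; "force" is the grip in N (left out, the last holds). Time passes only in rows, so rows that do not move let the fingers close. It gives the time, the measured TCP pose, the force, the opening and the grip force at its end, in the units of the state.
- r.observe(): the state, without advancing time (a new reading comes with each control period).
- r.capture(name): name is "side" or "top" or "wrist"; returns (picture, depth): 400x640x3 uint8, red, green, blue; 400x640 float32, m along the optical axis (not along the pixel's ray), 0 where there is no reading.
- r.get_calibration(name): a dict with "K" (3x3 intrinsics, pixels), "extrinsics" (4x4, takes a point from world to camera coordinates). Camera axes: x right, y up, looking along -z (the intrinsics and any distortion apply to the point x, -y, -z); pixel columns grow to the right and rows downward; lengths in m; the calibration is good to about 2 mm. A picture is of the moment at which its call begins: read the wrist's pose just before it. get_calibration takes no time and is no camera call; for the wrist camera it gives the pose at the moment of the call.
- r.hand_in(): hands the job in; it is judged then, once.
Trained networks look in the newest picture that a camera, given by its name, has taken for a name from the list of things; names that differ only in an ending like _2 or _b are one class to them, and where a whole thing is asked for, a point or a joint stands for the part that bears it (a point fixed in the world has none). Each returns a list of dicts, best first, with "confidence" (0 to 1); they miss things now and then, are a little off and sometimes report something else, mostly with a low value. They report only what shows in the picture. A call takes as long as a camera call. They do not tell look-alikes from the thing itself.
- r.silhouettes(camera, name): "mask" (400x640 bool, what is visible of it) and "pixel" ([column, row] in pixels, amid what is visible of it).
- r.place_of(camera, name): "pixel" ([column, row] in pixels: a listed point, or the origin of a listed thing).
The state is a dict: "clock": time; "joint_positions": joint angles; "joint_vel": joint speeds; "tau": joint torques, N m; "tcp_pos": TCP position; "tool_rot": TCP orientation; "contact_force": force on the tool from outside, world axes, zero at the start; "wrist_torque": the same for the moment, N m; "finger_gap": finger opening in m; "gripper_force": force on a finger pad.
Only numpy, scipy, OpenCV 4.12 (cv2) and the standard library are available. Lean on these libraries where they do the work, as an engineer would, in place of code of your own. Each camera call takes 0.05 s, during which the arm holds its last target. There are 200 camera calls.

## Task

Put the coasters away in their wooden holder: first turn the holder's metal keeper bar fully aside. Then pick up the three coasters together as one pile and lower it into the holder tilted, tucking one end under the fixed lip on the near wall, until the whole pile lies flat on the holder's floor. Finally turn the keeper fully back over the pile, leaving the mug and the kitchen timer where they stand.

Things in the scene. Friction and masses are not known exactly. Their poses are not given: they have to be found in the camera images.
- caddy: fixed wooden coaster holder on the worktop, open at the top; origin at its underside in the middle of the bay; own x runs along the bay, away from the robot (within 0.25 rad). Side walls (|y| 32 to 37 mm, 28 mm high) stand only at the ends, |x| from 30 to 55.5 mm; between them the sides, and the floor beyond |y| = 22 mm, are cut away for fingers (60 mm gap)
- bay_floor (a point): centre of the bay's floor, 10 mm above the worktop, axes as the holder's. The bay inside is 101 mm long (x -50.5 to +50.5) and 64 mm wide (y -32 to +32), so the pile has 5 mm of play lengthwise and 4 mm across
- lip_edge (a point): middle of the lower edge of the fixed wooden lip, at holder x = -42.5 mm, 42 mm above the worktop. The lip juts 8 mm over the bay from the near wall (inner face x = -50.5 mm), full width, top 47 mm up. The 96 mm pile cannot pass it straight down: put its near (-x) end in first, low, slide it beneath the lip, then lower the far end
- far_wall (a point): middle of the top of the far wall (holder x 50.5 to 55.5 mm), only 18 mm above the worktop. Beyond it, at x = 72 mm, a steel boss of radius 8 mm, 41.5 mm high, carries the keeper; the open keeper lies at x = 66 to 78 mm, clear of the bay
- keeper (a joint): swivel keeper, a steel bar 12 mm wide, 6 mm thick, 41.5 to 47.5 mm above the worktop, on a vertical pivot; rad. 0 = closed: the bar points to the holder's -x, its tip 16 mm over the bay; grows counter-clockwise seen from above to 1.57 = fully aside, bar along the holder's y. Stays where it is left; about 1 N of friction at the knob
- keeper_knob (a point): centre of the top of the keeper's upright black round knob, 12 mm in diameter, 24 mm tall (47.5 to 71.5 mm above the worktop), 34 mm from the pivot on the tail of the bar: on the holder's +x side of the pivot when closed, on its +y side when fully aside. Pinch it from above or push it
- keeper_pivot (a point): the keeper's pivot at the top of the bar, 47.5 mm above the worktop, 72 mm along the holder's +x from its origin
- rest: fixed low pale wooden stand under the pile at the start, 80 (x) x 38 (y) x 10 mm, narrower than the coasters, so that the fingers can go down beside it and take the lowest coaster too; origin at the centre of its underside; the coasters lie centred on it with the same yaw
- coaster_0: slate-grey rectangular coaster with a cork underside, 96 (own x) x 60 (own y) x 9 mm, 90 g nominal; origin at the centre of its underside, z up through the coaster. The lowest of the pile of three, on the stand; the pile is 27 mm high and aligned
- coaster_1: slate-grey rectangular coaster with a cork underside, 96 (own x) x 60 (own y) x 9 mm, 90 g nominal; origin at the centre of its underside, z up through the coaster. The middle one
- coaster_2: slate-grey rectangular coaster with a cork underside, 96 (own x) x 60 (own y) x 9 mm, 90 g nominal; origin at the centre of its underside, z up through the coaster. The top one
- mug: white mug with black pattern, 98 mm high, about 80 mm in diameter with a handle; a bystander, origin at the centre of its underside
- timer: round white and orange kitchen timer, 65 mm in diameter, 48 mm high; a bystander, origin at the centre of its underside
Things that resemble listed ones, but are neither listed nor needed, are in the scene too. What is shaped like the coaster_1 but white is not meant.

How it is judged:
By the outcome, as a careful person would: the job done as asked, in the order asked, and still so for the second after the job is handed in, with the robot touching nothing.
It also fails if it takes over 64 s, if anything falls off the work surface, if the arm or the gripper's body presses on something with over 40 N, if the wrist force passes 120 N, or if a joint passes its speed limit or range.

## Working session

There is one attempt and no reset: what is moved stays moved. The work goes in short steps, Python scripts to look and compute and a tool call to move; the robot and the scene stay as the last step left them, time stands still between calls to the robot, and variables do not carry over. Pictures are saved under pics/ and viewed, at most 10 in all, crops included, and the job is handed in when it is done.

Besides the shell and the picture viewer there is one more tool, called by a JSON object that holds its "api" and its "payload". carry_out: Moves the arm, as the interface text tells. Its arguments: {"type":"object","properties":{"series":{"type":"array","items":{"type":"array"}},"claw":{"type":"number"},"force":{"type":"number"}},"required":["series"]}

```bash
ls; mkdir -p pics
cat > h.py <<'E'
import numpy as np, cv2
from cell import r
def w2p(cam,P):
    c=r.get_calibration(cam);K=np.array(c["K"]);E=np.array(c["extrinsics"])
    p=(E[:3,:3]@np.atleast_2d(P).T).T+E[:3,3]; p=p*[1,-1,-1]; q=(K@p.T).T; return q[:,:2]/q[:,2:]
def ray(cam,uv):
    c=r.get_calibration(cam);K=np.array(c["K"]);E=np.array(c["extrinsics"])
    uv=np.atleast_2d(uv).astype(float)
    d=(np.linalg.inv(K)@np.c_[uv,np.ones(len(uv))].T).T*[1,-1,-1]
    R=E[:3,:3]; return -R.T@E[:3,3], d@R
def onz(cam,uv,z):
    o,d=ray(cam,uv); return o+d*((z-o[2])/d[:,2])[:,None]
def cloud(cam,dep):
    v,u=np.mgrid[:400,:640]; o,d=ray(cam,np.c_[u.ravel(),v.ravel()])
    return (o+d*dep.ravel()[:,None]).reshape(400,640,3)
E
python3 - <<'E'
from h import *
print(r.observe()); 
for c in ("top","side"):
    im,d=r.capture(c); np.savez(f"pics/{c}0.npz",im=im,d=d); cv2.imwrite(f"pics/{c}0.png",im[:,:,::-1]); k=r.get_calibration(c);print(c,{x:np.round(k[x],3).tolist() for x in k}) 
    P=cloud(c,d)
    for n in ["caddy","keeper","coaster_2","rest","mug","timer"]:
        for s in r.silhouettes(c,n)[:3]:
            m=s["mask"]&(d>0); q=P[m]; print(n,round(s["confidence"],2),np.round(s["pixel"]),m.sum(),np.round(np.median(q,0),3), np.round(np.percentile(q[:,2],[2,98]),3))
    for n,z in [("bay_floor",.01),("lip_edge",.042),("far_wall",.018),("keeper_knob",.0715),("keeper_pivot",.0475),("coaster_2",.028),("caddy",0)]:
        for s in r.place_of(c,n)[:2]: print(n,round(s["confidence"],2),np.round(s["pixel"],1),np.round(onz(c,s["pixel"],z)[0],4))
E
```

```text
pics
{'clock': 0.0, 'joint_positions': array([-1.33312099e+00,  8.79990358e-02,  1.37231048e+00, -7.89202725e-06,
        1.68359080e+00, -1.03086103e-01]), 'joint_vel': array([ 0.00069496,  0.00082722, -0.00030696, -0.00064497, -0.0006674 ,
        0.00025017]), 'tau': array([ 1.63819038e-06, -3.51864946e+01, -3.13272607e+01, -1.41049668e-04,
        1.07893630e-02,  5.34605533e-06]), 'tcp_pos': array([ 0.18367292, -0.51779763,  0.19498663]), 'tool_rot': array([-3.13929643e+00, -2.29665210e-04,  3.40760293e-01]), 'contact_force': array([-0.17237506,  0.49007305,  0.2060693 ]), 'wrist_torque': array([-0.02739531, -0.03501701, -0.00436899]), 'gripper_force': 0.0, 'finger_gap': 0.08560306811185274}
top {'K': [[411.768, 0.0, 308.665], [0.0, 411.768, 199.405], [0.0, 0.0, 1.0]], 'extrinsics': [[0.11, -0.994, -0.003, -0.008], [0.968, 0.107, 0.228, -0.532], [-0.226, -0.028, 0.974, -0.814], [0.0, 0.0, 0.0, 1.0]]}
caddy 0.84 [419. 214.] 1752 [ 0.536 -0.19   0.012] [0.002 0.059]
keeper 0.66 [424. 183.] 173 [ 0.595 -0.191  0.049] [0.045 0.072]
coaster_2 0.8 [258. 279.] 1252 [0.352 0.137 0.009] 
[... 1090 characters left out ...]
.036] [0.028 0.039]
coaster_2 0.81 [325. 213.] 724 [ 0.521 -0.005  0.008] [-0.001  0.011]
mug 0.74 [250. 204.] 1818 [0.68  0.063 0.066] [0.006 0.098]
mug 0.43 [311. 177.] 897 [ 0.546 -0.184  0.012] [0.001 0.063]
timer 0.62 [398. 203.] 628 [0.357 0.004 0.027] [0.    0.048]
lip_edge 0.72 [337.8 168.9] [ 0.4848 -0.1711  0.042 ]
far_wall 0.76 [302.8 174.8] [ 0.5753 -0.187   0.018 ]
far_wall 0.28 [327.7 243.3] [0.514  0.1305 0.018 ]
keeper_knob 0.5 [285.7 153.3] [ 0.6188 -0.2048  0.0715]
keeper_pivot 0.67 [295.4 164.4] [ 0.5937 -0.1881  0.0475]
coaster_2 0.92 [328.9 244.6] [0.5119 0.1499 0.028 ]
coaster_2 0.87 [329.  215.8] [0.5101 0.0379 0.028 ]
caddy 0.56 [325.3 179.8] [ 0.5167 -0.1929  0.    ]
```

View pics/top0.png

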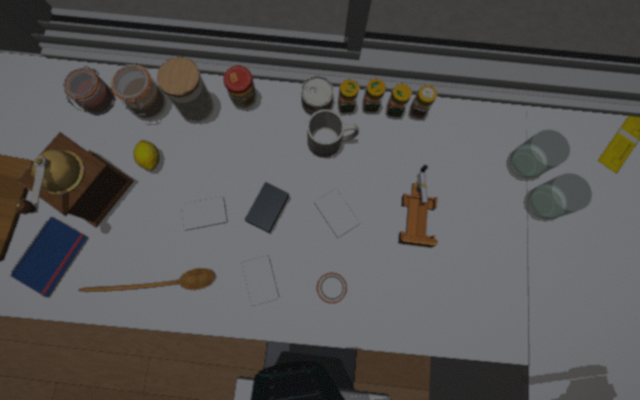

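View pics/side0.png

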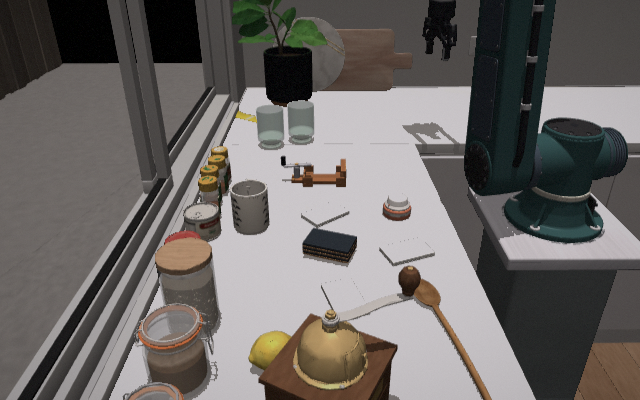

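Run:
```python
from h import *
from scipy.optimize import minimize
z=np.load("pics/top0.npz"); P=cloud("top",z["d"]); 
m=(P[...,2]>.030)&(P[...,2]<.044)&(abs(P[...,0]-.51)<.09)&(abs(P[...,1]-.142)<.09)
q=P[m][:,:2].astype(np.float32); print("pile",cv2.minAreaRect(q), P[m].mean(0))
# caddy: heightmap points
m=(abs(P[...,0]-.54)<.12)&(abs(P[...,1]+.19)<.08)
for lo,hi,n in [(.044,.05,"lip+keeper"),(.023,.031,"side walls"),(.066,.075,"knob")]:
    k=m&(P[...,2]>lo)&(P[...,2]<hi); q=P[k]; print(n,k.sum()); 
    if n!="side walls":
        for near in (q[q[:,0]<.53],q[q[:,0]>.53]):
            if len(near)>5: print(cv2.minAreaRect(near[:,:2].astype(np.float32)),near.mean(0))
    else: print(np.round(q[::6],3).tolist())
```

```text
pile ((0.5105645656585693, 0.14104710519313812), (0.06099322810769081, 0.09620615094900131), 69.02413940429688) [0.50992341 0.14102986 0.03742959]
lip+keeper 347
((0.47135573625564575, -0.19073115289211273), (0.07306164503097534, 0.013180759735405445), 88.87308502197266) [ 0.47118837 -0.19061206  0.04735914]
((0.5886709094047546, -0.19368959963321686), (0.0677327960729599, 0.0124315544962883), 7.477264404296875) [ 0.58755926 -0.19309573  0.04739961]
side walls 117
[[0.593, -0.185, 0.027], [0.585, -0.193, 0.024], [0.571, -0.159, 0.029], [0.567, -0.16, 0.028], [0.572, -0.228, 0.029], [0.56, -0.158, 0.028], [0.557, -0.16, 0.028], [0.556, -0.161, 0.026], [0.553, -0.16, 0.029], [0.558, -0.226, 0.027], [0.554, -0.227, 0.027], [0.49, -0.155, 0.029], [0.484, -0.154, 0.024], [0.489, -0.225, 0.025], [0.486, -0.226, 0.031], [0.474, -0.154, 0.028], [0.47, -0.154, 0.03], [0.465, -0.172, 0.029], [0.465, -0.203, 0.023], [0.465, -0.224, 0.025]]
knob 27
((0.6258496046066284, -0.18816787004470825), (0.011324853636324406, 0.010263141244649887), 23.8218936920166) [ 0.62511628 -0.18782641  0.07120129]
```

The top view shows the dark pile at (267,207), the white look-alike pads, the caddy at (419,215) and the keeper at (424,183), nearly closed. Next I'll take a closer wrist view of the caddy.

```bash
cat >> h.py <<'E'
from scipy.spatial.transform import Rotation as Ro
def plan(p,rpy,start=None,vmax=55,wmax=.17,n=None):
    """rows from the current pose (or start) to the target; prints n equal rows"""
    if start is None: s=r.observe(); p0,R0=s["tcp_pos"],Ro.from_euler("xyz",s["tool_rot"])
    else: p0,R0=np.array(start[0]),Ro.from_euler("xyz",start[1])
    R1=Ro.from_euler("xyz",rpy); w=(R0.inv()*R1).as_rotvec(); D=np.array(p)-p0
    n=n or int(max(np.ceil(np.linalg.norm(D)*1e3/vmax),np.ceil(np.linalg.norm(w)/wmax),1))
    out=[]
    for i in range(n):
        Ri=R0*Ro.from_rotvec(w*i/n); out.append([np.round(Ri.inv().apply(D*1e3/n),1).tolist(),np.round(w/n,3).tolist()])
    print(n,"rows:",str(out).replace(" ",""))
    return (p,rpy)
E
python3 - <<'E'
from h import *
s=r.observe(); R=Ro.from_euler("xyz",s["tool_rot"]).as_matrix()
E=np.array(r.get_calibration("wrist")["extrinsics"]); C=-E[:3,:3].T@E[:3,3]
print("cam in tool",R.T@(C-s["tcp_pos"]),"view dir",R.T@(-E[2,:3]), np.array(r.get_calibration("wrist")["K"])[0])
plan([.53,-.19,.26],[np.pi,0,0.0])
E
```

```text
cam in tool [ 8.41486676e-02  3.73599067e-05 -1.78141814e-01] view dir [-3.23027192e-01  6.46235898e-04  9.46389463e-01] [320.57939814   0.         319.42211028]
9 rows: [[[48.4,-21.5,-7.1],[0.0,0.0,0.038]],[[47.6,-23.4,-7.1],[0.0,0.0,0.038]],[[46.7,-25.1,-7.1],[0.0,0.0,0.038]],[[45.7,-26.9,-7.1],[0.0,0.0,0.038]],[[44.6,-28.6,-7.1],[0.0,0.0,0.038]],[[43.5,-30.3,-7.1],[0.0,0.0,0.038]],[[42.4,-31.9,-7.1],[0.0,0.0,0.038]],[[41.1,-33.5,-7.1],[0.0,0.0,0.038]],[[39.8,-35.0,-7.1],[0.0,0.0,0.038]]]
```

{"api": "carry_out", "payload": {"series": [[[50,-21,0],[0,0,0.038]],[[50,-23,0],[0,0,0.038]],[[50,-25,0],[0,0,0.038]],[[50,-27,0],[0,0,0.038]],[[50,-29,0],[0,0,0.038]],[[50,-30,0],[0,0,0.038]],[[48,-32,5],[0,0,0.038]],[[47,-34,5],[0,0,0.038]],[[47,-35,5],[0,0,0.038]],[[0,0,0],[0,0,0]],[[0,0,0],[0,0,0]]]}}

```text
clock: 2.78
tcp_pos: [0.5716, -0.184, 0.181]
tool_rot: [3.141, 0.001, -0.001]
contact_force: [0.2, -0.8, 0.2]
finger_gap: 0.0853
gripper_force: 0.0
```

```bash
cat > look.py <<'E'
from h import *
import sys
n=sys.argv[1]
s=r.observe(); print(s["clock"],s["tcp_pos"],s["tool_rot"])
im,d=r.capture("wrist"); P=cloud("wrist",d); np.savez(f"pics/{n}.npz",im=im,P=P); cv2.imwrite(f"pics/{n}.png",im[:,:,::-1])
m=(abs(P[...,0]-.54)<.14)&(abs(P[...,1]+.19)<.09)&(d>0)
for lo,hi,nm in [(.044,.050,"lip"),(.044,.050,"keeper"),(.024,.031,"walls"),(.015,.021,"farwall"),(.068,.075,"knob"),(.007,.0125,"floor"),(.033,.040,"piletop")]:
    k=m&(P[...,2]>lo)&(P[...,2]<hi); q=P[k]
    if nm=="lip": q=q[q[:,0]<.51]
    if nm in("keeper","knob"): q=q[q[:,0]>.53]
    if len(q)>8: a=cv2.minAreaRect(q[:,:2].astype(np.float32)); print(nm,len(q),np.round(a[0],4),np.round(a[1],4),round(a[2],2),"mean",np.round(q.mean(0),4))
for nme,z in [("bay_floor",.01),("lip_edge",.042),("far_wall",.018),("keeper_knob",.0715),("keeper_pivot",.0475)]:
    for t in r.place_of("wrist",nme)[:1]: print(nme,round(t["confidence"],2),np.round(t["pixel"],1),np.round(onz("wrist",t["pixel"],z)[0],4))
E
python3 look.py w1
```

```text
2.775 [ 0.5715926  -0.18403171  0.18099245] [ 3.14110526e+00  9.30559965e-04 -5.85355720e-04]
lip 761 [ 0.4717 -0.1918] [0.0733 0.0136] 89.27 mean [ 0.4722 -0.191   0.0476]
keeper 705 [ 0.5876 -0.1946] [0.0663 0.012 ] 7.57 mean [ 0.5876 -0.1946  0.0482]
walls 524 [ 0.5327 -0.1932] [0.0737 0.1286] 88.52 mean [ 0.5131 -0.1935  0.028 ]
farwall 416 [ 0.5327 -0.1932] [0.0727 0.128 ] 88.67 mean [ 0.5352 -0.1943  0.0183]
knob 143 [ 0.626  -0.1897] [0.0106 0.0106] 89.84 mean [ 0.6261 -0.1896  0.0722]
floor 3763 [ 0.5375 -0.1931] [0.0732 0.1374] 88.77 mean [ 0.5265 -0.1925  0.0109]
bay_floor 0.45 [323.4 257.5] [ 0.4615 -0.1896  0.01  ]
lip_edge 0.58 [325.8 257.7] [ 0.4789 -0.192   0.042 ]
far_wall 0.68 [324.2 125.9] [ 0.6206 -0.1904  0.018 ]
keeper_knob 0.74 [323.5 126.5] [ 0.6255 -0.1889  0.0715]
keeper_pivot 0.74 [326.3 156.3] [ 0.5944 -0.1918  0.0475]
```

View pics/w1.png

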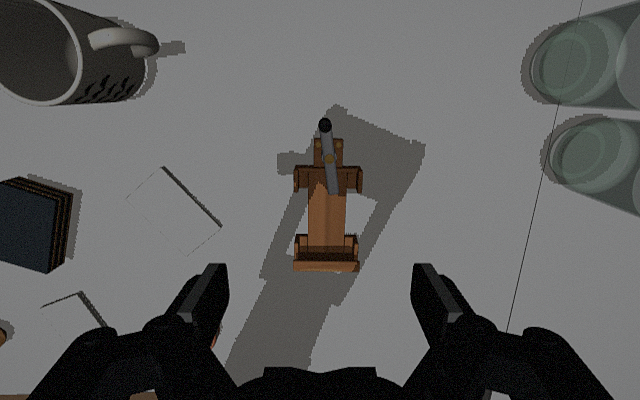

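```bash
cat > fit.py <<'E'
# fit holder pose to wall/lip top points of a saved wrist cloud
from h import *
import sys
from scipy.optimize import least_squares
P=np.load(f"pics/{sys.argv[1]}.npz")["P"].reshape(-1,3)
P=P[(abs(P[:,0]-.54)<.14)&(abs(P[:,1]+.19)<.09)]
lip=P[(P[:,2]>.045)&(P[:,2]<.051)&(P[:,0]<.51)]; wal=P[(P[:,2]>.026)&(P[:,2]<.030)]; far=P[(P[:,2]>.0165)&(P[:,2]<.0195)]
def box(q,x0,x1,y0,y1):
    dx=np.maximum(np.maximum(x0-q[:,0],q[:,0]-x1),0); dy=np.maximum(np.maximum(y0-q[:,1],q[:,1]-y1),0); return np.hypot(dx,dy)
def res(v):
    c,s=np.cos(v[2]),np.sin(v[2]); L=lambda q:(q[:,:2]-v[:2])@np.array([[c,-s],[s,c]])
    w=L(wal); wd=np.min([box(w,*b) for b in [(-.0555,-.03,.032,.037),(-.0555,-.03,-.037,-.032),(.03,.0555,.032,.037),(.03,.0555,-.037,-.032)]],0)
    l=box(L(lip),-.0555,-.0425,-.037,.037); f=box(L(far),.0505,.0555,-.037,.037); f=f[f<.008] if False else np.minimum(f,.006)
    return 1e3*np.r_[l,np.minimum(wd,.006),f]
best=min((least_squares(res,[.526+dx,-.193,a],loss="soft_l1",f_scale=.5,diff_step=1e-3) for dx in(-.003,0,.003) for a in(-.05,0,.03)),key=lambda o:o.cost)
print("holder",best.x,best.cost,len(lip),len(wal),len(far))
v=best.x; c,s=np.cos(v[2]),np.sin(v[2]); print("pivot",v[0]+.072*c,v[1]+.072*s)
E
python3 fit.py w1
```

```text
holder [ 0.52038942 -0.1925446  -0.0209579 ] 418.5898441360525 738 420 265
pivot 0.5923736119743832 -0.19405346326052422
```

The wrist view shows the holder in the middle, with the knob at (325,125), the lip at (327,265) and the keeper bar about 0.15 rad open. The fitted holder pose agrees with this. Next I'll pinch the knob.

Run:
```python
from h import *
a=plan([.626,-.1897,.09],[np.pi,0,.13]); plan([.626,-.1897,.0505],[np.pi,0,.13],start=a)
```

```text
2 rows: [[[27.3,2.3,45.9],[0.0,-0.0,-0.067]],[[27.1,4.1,45.9],[0.0,-0.0,-0.067]]]
1 rows: [[[0.0,-0.0,39.5],[0.0,0.0,0.0]]]
```

{"api": "carry_out", "payload": {"series": [[[27.3,2.3,30],[0,0,-0.067]],[[27.1,4.1,30],[0,0,-0.067]],[[0,0,30],[0,0,0]],[[0,0,0],[0,0,0]],[[0,0,20],[0,0,0]],[[0,0,20],[0,0,0]],[[0,0,0],[0,0,0]]], "claw": 35, "force": 30}}

```text
clock: 3.95
tcp_pos: [0.6247, -0.188, 0.0486]
tool_rot: [-3.139, 0.004, 0.133]
contact_force: [0.2, -0.1, 0.5]
finger_gap: 0.035
gripper_force: 0.0
```

{"api": "carry_out", "payload": {"series": [[[0,0,0],[0,0,0]],[[0,0,0],[0,0,0]],[[0,0,0],[0,0,0]],[[0,0,0],[0,0,0]],[[0,0,0],[0,0,0]]], "claw": 5, "force": 25}}

```text
clock: 4.58
tcp_pos: [0.6265, -0.1885, 0.0513]
tool_rot: [3.141, -0.0, 0.133]
contact_force: [0.3, 0.4, 0.4]
finger_gap: 0.005
gripper_force: 0.0
```

Run:
```python
from h import *
s=r.observe(); print(s["tcp_pos"],s["tool_rot"],s["contact_force"],s["finger_gap"],s["gripper_force"])
pv=np.array([.5925,-.194]); p=s["tcp_pos"]; a0=np.arctan2(p[1]-pv[1],p[0]-pv[0]); print("angle",a0)
a1=1.55+.05; n=12; rows=[]; st=(p,s["tool_rot"]); z=p[2]
for i in range(1,n+1):
    a=a0+(a1-a0)*i/n; st=plan([pv[0]+.034*np.cos(a),pv[1]+.034*np.sin(a),z],[np.pi,0,.13+(a-a0)],start=st,n=1)
```

```text
[ 0.62653199 -0.1885413   0.05134188] [ 3.14140403e+00 -1.76781873e-04  1.32841102e-01] [0.31976735 0.42722376 0.44072057] 0.005027550949607334 0.0
angle 0.15904421114787506
1 rows: [[[-0.8,-4.1,-0.0],[0.0,-0.0,-0.117]]]
1 rows: [[[-0.4,-4.1,-0.0],[0.0,0.0,-0.12]]]
1 rows: [[[-0.4,-4.1,-0.0],[0.0,0.0,-0.12]]]
1 rows: [[[-0.4,-4.1,-0.0],[0.0,0.0,-0.12]]]
1 rows: [[[-0.4,-4.1,-0.0],[-0.0,0.0,-0.12]]]
1 rows: [[[-0.4,-4.1,-0.0],[0.0,0.0,-0.12]]]
1 rows: [[[-0.4,-4.1,-0.0],[-0.0,0.0,-0.12]]]
1 rows: [[[-0.4,-4.1,-0.0],[-0.0,0.0,-0.12]]]
1 rows: [[[-0.4,-4.1,-0.0],[0.0,0.0,-0.12]]]
1 rows: [[[-0.4,-4.1,-0.0],[0.0,0.0,-0.12]]]
1 rows: [[[-0.4,-4.1,-0.0],[0.0,0.0,-0.12]]]
1 rows: [[[-0.4,-4.1,-0.0],[0.0,0.0,-0.12]]]
```

The fingers closed to 5 mm with no force, so they missed the knob. I'll check with a picture.

```bash
python3 look.py w2
```

```text
4.575 [ 0.62653199 -0.1885413   0.05134188] [ 3.14140403e+00 -1.76781873e-04  1.32841102e-01]
keeper 638 [ 0.5938 -0.1923] [0.0769 0.008 ] 8.5 mean [ 0.5813 -0.1946  0.0482]
walls 234 [ 0.5736 -0.1898] [0.0229 0.077 ] 14.99 mean [ 0.5677 -0.1684  0.0277]
farwall 128 [ 0.575  -0.1914] [0.0238 0.0723] 17.4 mean [ 0.5741 -0.1749  0.0178]
knob 253 [ 0.6269 -0.1878] [0.0099 0.0119] 77.46 mean [ 0.6277 -0.1884  0.0714]
floor 1396 [ 0.5458 -0.2037] [0.1319 0.0716] 26.11 mean [ 0.5298 -0.1978  0.0104]
bay_floor 0.96 [308.  330.8] [ 0.5194 -0.1931  0.01  ]
keeper_knob 0.55 [322.5 250.3] [ 0.6278 -0.19    0.0715]
keeper_pivot 0.68 [318. 285.] [ 0.5896 -0.1925  0.0475]
```

View pics/w2.png

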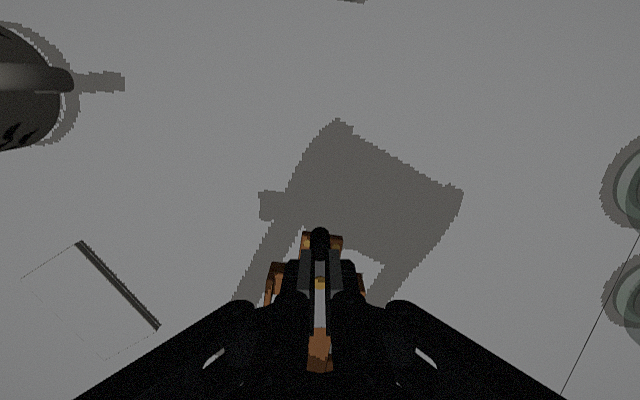

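Run:
```python
from h import *
s=r.observe(); R=Ro.from_euler("xyz",s["tool_rot"]); f=lambda v: w2p("wrist",s["tcp_pos"]+R.apply(v))[0].round(0)
print("tcp",f([0,0,0]),"grasp",f([0,0,-.019]),"knobtop est",w2p("wrist",[[.6265,-.189,.0715],[.6265,-.189,.0475]]).round(0))
im,d=r.capture("wrist");P=cloud("wrist",d)
for v in range(225,300,5): print(v,np.round(R.inv().apply(P[v,[300,320,340]]-s["tcp_pos"])*1e3,0).tolist())
```

```text
tcp [319. 236.] grasp [320. 251.] knobtop est [[320. 252.]
 [320. 234.]]
225 [[-15.0, -15.0, 51.0], [-14.0, 0.0, 51.0], [-14.0, 16.0, 51.0]]
230 [[-18.0, -15.0, 50.0], [5.0, 0.0, -2.0], [-19.0, 16.0, 51.0]]
235 [[-23.0, -15.0, 50.0], [6.0, 0.0, -11.0], [-23.0, 16.0, 51.0]]
240 [[-27.0, -15.0, 50.0], [5.0, 0.0, -16.0], [-23.0, 16.0, 42.0]]
245 [[-27.0, -15.0, 42.0], [4.0, 0.0, -20.0], [-26.0, 16.0, 40.0]]
250 [[-31.0, -15.0, 41.0], [1.0, 0.0, -20.0], [-31.0, 16.0, 42.0]]
255 [[11.0, -9.0, -45.0], [-1.0, 0.0, -21.0], [-35.0, 16.0, 40.0]]
260 [[11.0, -9.0, -49.0], [-4.0, 0.0, -21.0], [8.0, 10.0, -43.0]]
265 [[12.0, -9.0, -55.0], [-22.0, 0.0, 4.0], [12.0, 9.0, -55.0]]
270 [[12.0, -8.0, -58.0], [-25.0, 0.0, 3.0], [11.0, 9.0, -58.0]]
275 [[12.0, -8.0, -62.0], [-29.0, 0.0, 3.0], [11.0, 8.0, -62.0]]
280 [[11.0, -8.0, -65.0], [-32.0, 0.0, 2.0], [12.0, 8.0, -66.0]]
285 [[12.0, -8.0, -70.0], [-36.0, 0.0, 2.0], [12.0, 8.0, -69.0]]
290 [[12.0, -8.0, -73.0], [-41.0, 0.0, 3.0], [11.0, 8.0, -72.0]]
295 [[12.0, -7.0, -77.0], [-45.0, 0.0, 3.0], [13.0, 7.0, -77.0]]
```

Run:
```python
from h import *
for n,p,e in [("w1",[.5716,-.184,.181],[3.1411,.0009,-.0006]),("w2",[.6265,-.1885,.0513],[3.1414,0,.1328])]:
    z=np.load(f"pics/{n}.npz"); P=z["P"]; T=Ro.from_euler("xyz",e).inv().apply(P.reshape(-1,3)-p).reshape(400,640,3)*1e3
    m=(T[...,2]<25)&(abs(T[...,1])<80)&(abs(T[...,0])<25)&(T[...,2]>-150)
    v,u=np.nonzero(m); t=T[m]; print(n,m.sum()); 
    for lo in range(-80,25,5):
        k=(t[:,2]>=lo)&(t[:,2]<lo+5)
        if k.sum(): print(lo,k.sum(),"x",t[k,0].min().round(),t[k,0].max().round(),"|y|",abs(t[k,1]).min().round(),abs(t[k,1]).max().round(),"rows",v[k].min(),v[k].max())
```

```text
w1 34256
-80 994 x -11.0 13.0 |y| 42.0 57.0 rows 292 346
-75 891 x -11.0 12.0 |y| 42.0 57.0 rows 284 339
-70 810 x -11.0 13.0 |y| 42.0 57.0 rows 277 330
-65 717 x -11.0 12.0 |y| 42.0 57.0 rows 271 320
-60 620 x -11.0 12.0 |y| 42.0 57.0 rows 264 313
-55 365 x -11.0 12.0 |y| 42.0 50.0 rows 263 307
-50 40 x -8.0 9.0 |y| 42.0 44.0 rows 264 297
w2 35125
-80 569 x -7.0 15.0 |y| 4.0 30.0 rows 290 335
-75 717 x -11.0 13.0 |y| 2.0 13.0 rows 285 336
-70 336 x 7.0 13.0 |y| 3.0 16.0 rows 278 292
-65 414 x 7.0 13.0 |y| 3.0 16.0 rows 271 289
-60 385 x -10.0 13.0 |y| 2.0 16.0 rows 265 309
-55 413 x -7.0 13.0 |y| 2.0 16.0 rows 259 302
-50 326 x 7.0 12.0 |y| 2.0 16.0 rows 254 268
-45 198 x 7.0 13.0 |y| 3.0 15.0 rows 250 264
-40 35 x 11.0 12.0 |y| 3.0 9.0 rows 249 250
-25 158 x -6.0 6.0 |y| 0.0 5.0 rows 243 261
-20 124 x -6.0 6.0 |y| 0.0 6.0 rows 239 261
-15 78 x 0.0 6.0 |y| 0.0 6.0 rows 235 247
-10 69 x 1.0 6.0 |y| 0.0 6.0 rows 232 241
-5 66 x 0.0 6.0 |y| 0.0 6.0 rows 228 238
0 100 x -25.0 6.0 |y| 0.0 5.0 rows 227 269
```

The measurements show the real fingertips about 38 mm short of the reported TCP: the shut tips are at tool z ≈ -38 mm. The knob itself is centred. I'll open the fingers, go 38 mm lower and pinch again.

{"api": "carry_out", "payload": {"series": [[[0,0,0],[0,0,0]],[[0,0,0],[0,0,0]],[[0,0,13],[0,0,0]],[[0,0,13],[0,0,0]],[[0,0,12],[0,0,0]],[[0,0,0],[0,0,0]]], "claw": 35}}

```text
clock: 5.68
tcp_pos: [0.625, -0.188, 0.0107]
tool_rot: [-3.14, 0.004, 0.133]
contact_force: [-0.6, -0.2, -0.1]
finger_gap: 0.0348
gripper_force: 0.0
```

{"api": "carry_out", "payload": {"series": [[[0,0,0],[0,0,0]],[[0,0,0],[0,0,0]],[[0,0,0],[0,0,0]],[[0,0,0],[0,0,0]]], "claw": 5, "force": 25}}

```text
clock: 6.18
tcp_pos: [0.6268, -0.1887, 0.0137]
tool_rot: [3.141, -0.001, 0.133]
contact_force: [0.7, -0.6, 0.1]
finger_gap: 0.011
gripper_force: 24.9
```

The knob is gripped. Now I'll swing the keeper open.

{"api": "carry_out", "payload": {"series": [[[-0.6,-4.1,0],[0,0,-0.12]],[[-0.4,-4.1,0],[0,0,-0.12]],[[-0.4,-4.1,0],[0,0,-0.12]],[[-0.4,-4.1,0],[0,0,-0.12]],[[-0.4,-4.1,0],[0,0,-0.12]],[[-0.4,-4.1,0],[0,0,-0.12]],[[-0.4,-4.1,0],[0,0,-0.12]],[[-0.4,-4.1,0],[0,0,-0.12]],[[-0.4,-4.1,0],[0,0,-0.12]],[[-0.4,-4.1,0],[0,0,-0.12]],[[-0.4,-4.1,0],[0,0,-0.12]],[[-0.4,-4.1,0],[0,0,-0.12]]]}}

```text
clock: 7.68
tcp_pos: [0.5921, -0.1579, 0.0138]
tool_rot: [3.139, -0.003, 1.577]
contact_force: [7.1, 4.8, -2.3]
finger_gap: 0.0106
gripper_force: 25.0
```

{"api": "carry_out", "payload": {"series": [[[0,0,0],[0,0,0]],[[0,0,0],[0,0,0]]]}}

```text
clock: 7.92
tcp_pos: [0.5924, -0.1579, 0.0138]
tool_rot: [3.139, -0.003, 1.573]
contact_force: [2.2, 4.5, -0.3]
finger_gap: 0.0109
gripper_force: 25.1
```

{"api": "carry_out", "payload": {"series": [[[0,-1.5,0],[0,0,0]],[[0,0,0],[0,0,0]],[[0,0,0],[0,0,0]]]}}

```text
clock: 8.3
tcp_pos: [0.5924, -0.158, 0.0139]
tool_rot: [3.135, -0.003, 1.573]
contact_force: [6.7, 4.3, -2.4]
finger_gap: 0.0105
gripper_force: 24.9
```

{"api": "carry_out", "payload": {"series": [[[0,0,0],[0,0,0]],[[0,0,0],[0,0,0]],[[0,0,0],[0,0,0]],[[0,0,-40],[0,0,0]],[[0,0,-50],[0,0,0]],[[0,0,-50],[0,0,0]],[[0,0,0],[0,0,0]]], "claw": 30}}

```text
clock: 9.18
tcp_pos: [0.5925, -0.1614, 0.16]
tool_rot: [3.13, 0.005, 1.572]
contact_force: [-0.5, -0.8, 0.2]
finger_gap: 0.0298
gripper_force: 0.0
```

```bash
python3 look.py w3
python3 - <<'E'
from h import *
im,d=r.capture("top"); P=cloud("top",d); m=(P[...,2]>.044)&(P[...,2]<.052)&(abs(P[...,0]-.593)<.02)&(abs(P[...,1]+.194)<.06); q=P[m]
print(cv2.minAreaRect(q[:,:2].astype(np.float32)))
m=(P[...,2]>.030)&(P[...,2]<.044)&(abs(P[...,0]-.51)<.09)&(abs(P[...,1]-.142)<.09)
print("pile",cv2.minAreaRect(P[m][:,:2].astype(np.float32)))
a=plan([.51,.141,.15],[np.pi,0,-.367])
E
```

```text
9.175 [ 0.59249241 -0.16143432  0.16002342] [3.13029875 0.00454739 1.5724746 ]
lip 789 [ 0.4697 -0.1903] [0.0731 0.013 ] 89.09 mean [ 0.4699 -0.1887  0.0449]
keeper 497 [ 0.5903 -0.1911] [0.0767 0.0111] 88.64 mean [ 0.5901 -0.1971  0.0451]
walls 428 [ 0.5308 -0.1915] [0.074  0.1348] 88.94 mean [ 0.5221 -0.1872  0.0254]
farwall 400 [ 0.5313 -0.1903] [0.0727 0.1323] 89.42 mean [ 0.5243 -0.1921  0.0172]
knob 101 [ 0.5912 -0.1587] [0.0104 0.0107] 49.56 mean [ 0.5909 -0.1585  0.0688]
floor 3546 [ 0.5346 -0.1907] [0.0726 0.1389] 89.07 mean [ 0.5183 -0.1915  0.0079]
piletop 42 [ 0.5306 -0.1764] [0.0111 0.1396] 74.89 mean [ 0.5549 -0.1813  0.0375]
bay_floor 0.89 [250.1 198.6] [ 0.5172 -0.1855  0.01  ]
lip_edge 0.68 [199.2 208.2] [ 0.4742 -0.1835  0.042 ]
far_wall 0.92 [303.2 204.6] [ 0.5721 -0.1876  0.018 ]
keeper_knob 0.6 [319.5 187.5] [ 0.5889 -0.1531  0.0715]
keeper_pivot 0.84 [315.7 216.1] [ 0.5854 -0.1884  0.0475]
((0.0, 0.0), (0.0, 0.0), 0.0)
pile ((0.5109127163887024, 0.14156338572502136), (0.06078454107046127, 0.09647213667631149), 69.57460021972656)
12 rows: [[[25.1,-6.5,0.1],[-0.0,0.0,0.162]],[[23.7,-10.5,0.1],[-0.0,0.0,0.162]],[[21.7,-14.1,0.1],[-0.0,0.0,0.162]],[[19.2,-17.4,0.1],[-0.0,0.0,0.162]],[[16.1,-20.3,0.1],[-0.0,0.0,0.162]],[[12.6,-22.6,0.1],[-0.0,0.0,0.162]],[[8.8,-24.4,0.1],[-0.0,0.0,0.162]],[[4.8,-25.5,0.1],[-0.0,0.0,0.162]],[[0.6,-25.9,0.1],[-0.0,0.0,0.162]],[[-3.6,-25.7,0.1],[-0.0,0.0,0.162]],[[-7.6,-24.8,0.1],[-0.0,0.0,0.162]],[[-11.5,-23.2,0.1],[-0.0,0.0,0.162]]]
```

The keeper is fully aside: the bar reads 88.6° against 89.1° for the lip. Now I'll move above the pile.

{"api": "carry_out", "payload": {"series": [[[25,-6.5,-4],[0,0,0.162]],[[23.7,-10.5,-4],[0,0,0.162]],[[21.7,-14,-4],[0,0,0.162]],[[19.2,-17.4,-4],[0,0,0.162]],[[16,-20.3,-4],[0,0,0.162]],[[12.6,-22.6,-4],[0,0,0.162]],[[8.8,-24.4,0],[0,0,0.162]],[[4.8,-25.5,0],[0,0,0.162]],[[0.6,-26,0],[0,0,0.162]],[[-3.6,-25.7,0],[0,0,0.162]],[[-7.6,-24.8,0],[0,0,0.162]],[[-11.5,-23.2,0],[0,0,0.162]]], "claw": 85}}

```text
clock: 11.02
tcp_pos: [0.5108, 0.1416, 0.1761]
tool_rot: [3.14, 0.002, -0.377]
contact_force: [0.4, 1.1, -0.3]
finger_gap: 0.0854
gripper_force: 0.0
```

{"api": "carry_out", "payload": {"series": [[[25,0,0],[0,0,0]],[[0,0,0],[0,0,0]],[[0,0,0],[0,0,0]]]}}

```text
clock: 11.4
tcp_pos: [0.5342, 0.1317, 0.1764]
tool_rot: [3.141, 0.002, -0.371]
contact_force: [-0.3, -0.3, 0.4]
finger_gap: 0.0849
gripper_force: 0.0
```

```bash
cat > pile.py <<'E'
from h import *
import sys
s=r.observe(); print(s["clock"],s["tcp_pos"],s["tool_rot"])
im,d=r.capture("wrist"); P=cloud("wrist",d); np.savez(f"pics/{sys.argv[1]}.npz",im=im,P=P); cv2.imwrite(f"pics/{sys.argv[1]}.png",im[:,:,::-1])
m=(P[...,2]>.033)&(P[...,2]<.041)&(abs(P[...,0]-.51)<.08)&(abs(P[...,1]-.142)<.08)&(d>0)
a=cv2.minAreaRect(P[m][:,:2].astype(np.float32)); print(a,P[m].mean(0),m.sum())
plan([*a[0],.08],[np.pi,0,np.deg2rad(a[2]-90)])
E
python3 pile.py p1
```

```text
11.4 [0.53415536 0.13172791 0.17636232] [ 3.14072305e+00  1.89086469e-03 -3.71495411e-01]
((0.5106260776519775, 0.1414945125579834), (0.06011667102575302, 0.09622637182474136), 69.53117370605469) [0.51326577 0.14043186 0.03777689] 4989
2 rows: [[[-12.7,-0.3,48.3],[0.0,0.001,-0.007]],[[-12.7,-0.4,48.3],[0.0,0.001,-0.007]]]
```

{"api": "carry_out", "payload": {"series": [[[-12.5,-0.3,45],[0,0,-0.007]],[[-12.5,-0.4,45],[0,0,-0.007]],[[0,0,40],[0,0,0]],[[0,0,0],[0,0,0]],[[0,0,25],[0,0,0]],[[0,0,25],[0,0,0]],[[0,0,20],[0,0,0]],[[0,0,15],[0,0,0]],[[0,0,0],[0,0,0]],[[0,0,0],[0,0,0]]]}}

```text
clock: 12.7
tcp_pos: [0.513, 0.1416, -0.0364]
tool_rot: [-3.14, -0.002, -0.357]
contact_force: [0.5, 0.0, 0.1]
finger_gap: 0.085
gripper_force: 0.0
```

Run:
```python
from h import *
print({k:np.round(v,4) for k,v in r.observe().items() if k in("tcp_pos","tool_rot","contact_force","finger_gap")})
```

```text
{'tcp_pos': array([ 0.513 ,  0.1416, -0.0364]), 'tool_rot': array([-3.1404e+00, -2.2000e-03, -3.5720e-01]), 'contact_force': array([0.4992, 0.018 , 0.1485]), 'finger_gap': np.float64(0.085)}
```

{"api": "carry_out", "payload": {"series": [[[-2,0.5,2.5],[0,0,0]],[[0,0,0],[0,0,0]],[[0,0,0],[0,0,0]]]}}

```text
clock: 13.08
tcp_pos: [0.5098, 0.1417, -0.0401]
tool_rot: [-3.142, -0.0, -0.357]
contact_force: [-0.4, -0.6, 0.1]
finger_gap: 0.085
gripper_force: 0.0
```

{"api": "carry_out", "payload": {"series": [[[0,0,0],[0,0,0]],[[0,0,0],[0,0,0]],[[0,0,0],[0,0,0]],[[0,0,0],[0,0,0]],[[0,0,0],[0,0,0]]], "claw": 50, "force": 70}}

```text
clock: 13.7
tcp_pos: [0.5101, 0.1417, -0.0399]
tool_rot: [-3.141, -0.001, -0.357]
contact_force: [-0.3, -0.9, 3.1]
finger_gap: 0.0593
gripper_force: 78.8
```

{"api": "carry_out", "payload": {"series": [[[0,0,-15],[0,0,0]],[[0,0,-30],[0,0,0]],[[0,0,-40],[0,0,0]],[[0,0,-40],[0,0,0]],[[0,0,0],[0,0,0]],[[0,0,0],[0,0,0]]]}}

```text
clock: 14.45
tcp_pos: [0.5085, 0.1415, 0.0833]
tool_rot: [3.14, 0.002, -0.357]
contact_force: [-0.4, -0.3, -3.3]
finger_gap: 0.0594
gripper_force: 76.1
```

Run:
```python
from h import *
print({k:np.round(v,4) for k,v in r.observe().items() if k in("tcp_pos","tool_rot","contact_force","finger_gap")})
im,d=r.capture("side"); cv2.imwrite("pics/s1.png",cv2.resize(im[130:290,230:430,::-1],None,fx=3,fy=3))
```

```text
{'tcp_pos': array([0.5085, 0.1415, 0.0833]), 'tool_rot': array([ 3.1402e+00,  2.4000e-03, -3.5720e-01]), 'contact_force': array([-0.4405, -0.309 , -3.3255]), 'finger_gap': np.float64(0.0594)}
```

View pics/s1.png

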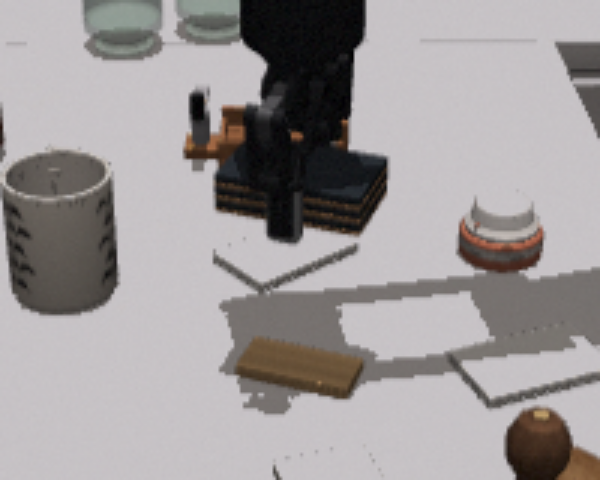

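All three coasters are in the grip and the stand is left empty. The mug and timer haven't moved. Next I'll measure the pile in the tool frame and plan the approach.

```bash
cat >> h.py <<'E'
H=np.array([.5203,-.1925,0]); HY=-.02; O=np.array([.6,0,-49.9])/1e3
def pose(ax,az,adeg,H=H,O=None,y=0):
    """TCP pose with the pile's near lower corner at holder (ax,az) mm, tilted adeg"""
    O=globals()["O"] if O is None else O
    a=np.deg2rad(adeg); e=[np.pi,-a,HY]; M=np.array([ax+48*np.cos(a),y,az+48*np.sin(a)])/1e3
    return H+Ro.from_euler("z",HY).apply(M)-Ro.from_euler("xyz",e).apply(O), e
E
cat > grip.py <<'E'
from h import *
s=r.observe(); R=Ro.from_euler("xyz",s["tool_rot"])
im,d=r.capture("wrist"); P=cloud("wrist",d); T=R.inv().apply(P.reshape(-1,3)-s["tcp_pos"])*1e3; T=T[d.ravel()>0]
m=(abs(T[:,0])<60)&(abs(T[:,1])<40)&(abs(T[:,2]+77)<6)&(T[:,0]>14); q=T[m]
print("piletop in tool: z",np.median(q[:,2]),"xmax",np.percentile(q[:,0],[98,99.5,100]),"y",np.percentile(q[:,1],[.5,99.5]),len(q)); k=q[:,0]>20
print("slope z/x",np.polyfit(q[k,0],q[k,2],1), "rect",cv2.minAreaRect(q[:,:2].astype(np.float32)))
E
python3 grip.py
python3 - <<'E'
from h import *
st=plan([.43,-.02,.17],[np.pi,-.18,-.2]); st=plan(*pose(-28,90,22),start=st)
print(st)
E
```

```text
piletop in tool: z -77.11683868327566 xmax [48.92471583 49.13183312 49.70422861] y [-29.93099688  28.96577306] 15999
slope z/x [ 2.98659729e-02 -7.80506252e+01] rect ((31.855642318725586, -4.417304992675781), (35.68944549560547, 68.3013687133789), 0.053043756633996964)
4 rows: [[[-4.2,44.7,-21.8],[0.004,0.046,-0.039]],[[-4.9,44.4,-22.2],[0.004,0.046,-0.039]],[[-5.6,44.1,-22.7],[0.004,0.046,-0.039]],[[-6.3,43.8,-23.1],[0.004,0.046,-0.039]]]
5 rows: [[[27.0,29.0,27.0],[0.01,0.041,-0.035]],[[24.8,30.2,27.7],[0.01,0.041,-0.035]],[[22.6,31.3,28.4],[0.01,0.041,-0.035]],[[20.4,32.3,28.9],[0.01,0.041,-0.035]],[[18.0,33.3,29.4],[0.01,0.041,-0.035]]]
(array([ 0.55493446, -0.19319278,  0.06148988]), [3.141592653589793, np.float64(-0.3839724354387525), -0.02])
```

{"api": "carry_out", "payload": {"series": [[[-4,44.7,-21.8],[0.004,0.046,-0.039]],[[-5,44.4,-22.2],[0.004,0.046,-0.039]],[[-5.6,44,-22.7],[0.004,0.046,-0.039]],[[-6.3,43.8,-23],[0.004,0.046,-0.039]],[[27,29,27],[0.01,0.041,-0.035]],[[24.8,30.2,27.7],[0.01,0.041,-0.035]],[[22.6,31.3,28.4],[0.01,0.041,-0.035]],[[20.4,32.3,29],[0.01,0.041,-0.035]],[[18,33.3,29.4],[0.01,0.041,-0.035]],[[0,0,0],[0,0,0]],[[0,0,0],[0,0,0]]]}}

```text
clock: 15.92
tcp_pos: [0.5558, -0.1923, 0.0621]
tool_rot: [-3.139, -0.387, -0.02]
contact_force: [0.7, 0.3, -2.0]
finger_gap: 0.0593
gripper_force: 77.2
```

```bash
sed -i 's/O=np.array(\[.6,/O=np.array([.8,/' h.py; python3 grip.py; python3 look.py w4
python3 - <<'E'
from h import *
im,d=r.capture("side"); cv2.imwrite("pics/s2.png",cv2.resize(im[90:250,230:430,::-1],None,fx=3,fy=3))
st=plan(*pose(-28,90,22)); st=plan(*pose(-28,35,22),start=st)
E
```

```text
piletop in tool: z -77.97631386889091 xmax [50.05172219 50.27565061 50.64812589] y [-29.85701347  29.12951872] 16619
slope z/x [ 3.54119455e-02 -7.90957626e+01] rect ((32.32234191894531, 0.01828765869140625), (79.8400650024414, 36.63368225097656), 89.97218322753906)
15.975 [ 0.55646109 -0.1922404   0.06328234] [-3.14062143 -0.38857243 -0.01886741]
keeper 792 [ 0.5956 -0.1966] [0.0684 0.006 ] 88.96 mean [ 0.5956 -0.1977  0.0485]
knob 255 [ 0.5948 -0.1597] [0.0114 0.0088] 88.47 mean [ 0.5943 -0.1597  0.0725]
floor 106 [ 0.6053 -0.1935] [0.0314 0.0019] 88.82 mean [ 0.6054 -0.1932  0.0113]
keeper_knob 0.56 [262.3 176.7] [ 0.5939 -0.159   0.0715]
keeper_pivot 0.82 [316.6 184.2] [ 0.5915 -0.1913  0.0475]
1 rows: [[[-3.6,0.5,2.1],[-0.0,-0.007,0.002]]]
1 rows: [[[-20.6,-0.0,51.0],[0.0,0.0,0.0]]]
```

View pics/w4.png

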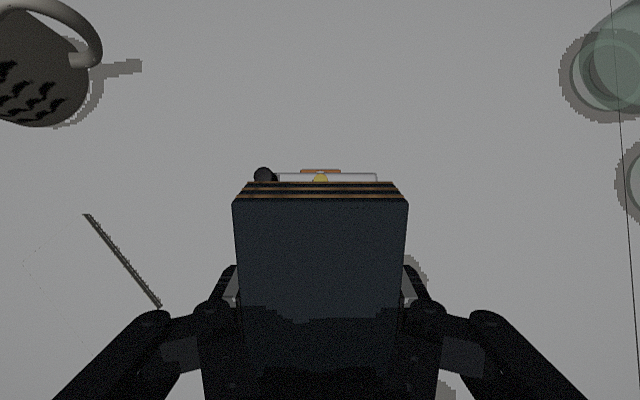

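The wrist view shows the tilted pile centred on the pivot: pile centre at column 320, pivot at (320,178). The knob is at (262,176), where expected. Now I'll lower the pile.

{"api": "carry_out", "payload": {"series": [[[-3.6,0.3,2],[0,-0.005,0]],[[-7,0,17],[0,0,0]],[[-7,0,17],[0,0,0]],[[-7,0,17],[0,0,0]],[[0,0,0],[0,0,0]],[[0,0,0],[0,0,0]]]}}

```text
clock: 17.08
tcp_pos: [0.5548, -0.1937, 0.0064]
tool_rot: [3.141, -0.386, -0.019]
contact_force: [0.1, -0.6, -2.0]
finger_gap: 0.0594
gripper_force: 77.2
```

```bash
cat > where.py <<'E'
from h import *
s=r.observe(); e=s["tool_rot"]; R=Ro.from_euler("xyz",e)
M=s["tcp_pos"]+R.apply(O); X=R.apply([.048,0,0]); N=R.apply([0,0,-.027]); Hi=Ro.from_euler("z",HY).inv()
L=lambda p:np.round(Hi.apply(p-H)*1e3,1)
print(s["clock"],"A",L(M-X),"B",L(M-X+N),"C",L(M+X),"rot",np.round(e,3),"F",np.round(s["contact_force"],1))
E
python3 where.py
python3 - <<'E'
from h import *
im,d=r.capture("side"); cv2.imwrite("pics/s3.png",cv2.resize(im[120:220,250:400,::-1],None,fx=5,fy=5,interpolation=cv2.INTER_CUBIC))
st=plan(*pose(-28,13,22)); st=plan(*pose(-38,11.5,22),start=st,n=2)
E
```

```text
17.075 A [-28.   -0.6  34.8] B [-38.2  -0.5  59.9] C [60.9 -0.4 71. ] rot [ 3.141 -0.386 -0.019] F [ 0.1 -0.6 -2. ]
1 rows: [[[-8.7,-0.7,20.7],[0.001,-0.003,0.001]]]
2 rows: [[[-4.9,0.0,-1.2],[0.0,0.0,0.0]],[[-4.9,0.0,-1.2],[0.0,0.0,0.0]]]
```

View pics/s3.png

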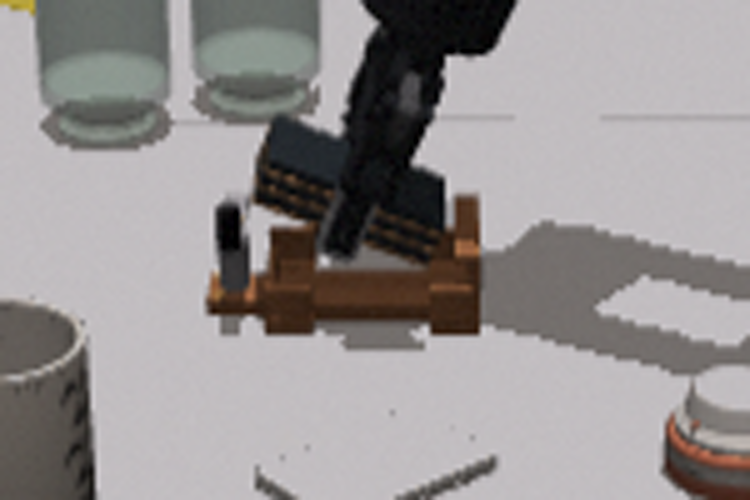

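The side view shows the tilted pile with its low near end at (435,255), beside the lip wall at (467,225) and clear of the keeper. I'll continue down.

{"api": "carry_out", "payload": {"series": [[[-4.4,-0.3,10.5],[0,-0.002,0]],[[-4.4,-0.3,10],[0,0,0]],[[0,0,0],[0,0,0]],[[0,0,0],[0,0,0]]]}}

```text
clock: 17.62
tcp_pos: [0.5536, -0.1926, -0.0171]
tool_rot: [-3.141, -0.383, -0.019]
contact_force: [0.4, 0.6, -3.1]
finger_gap: 0.0592
gripper_force: 77.4
```

```bash
python3 where.py
python3 - <<'E'
from h import *
st=plan(*pose(-38,11.5,22),n=3)
E
```

```text
17.625 A [-29.2   0.4  11.6] B [-39.2   0.4  36.7] C [59.9  0.5 47.5] rot [-3.141 -0.383 -0.019] F [ 0.4  0.6 -3.1]
3 rows: [[[-2.7,0.2,-1.1],[-0.0,0.0,0.0]],[[-2.7,0.2,-1.1],[-0.0,0.0,0.0]],[[-2.7,0.2,-1.1],[-0.0,0.0,0.0]]]
```

{"api": "carry_out", "payload": {"series": [[[-2.8,0.1,-1.1],[0,0,0]],[[-2.8,0.1,-1.1],[0,0,0]],[[-2.8,0,-1.1],[0,0,0]],[[0,0,0],[0,0,0]],[[0,0,0],[0,0,0]]]}}

```text
clock: 18.25
tcp_pos: [0.5448, -0.1929, -0.0167]
tool_rot: [3.141, -0.383, -0.019]
contact_force: [-0.1, -0.5, -3.3]
finger_gap: 0.0594
gripper_force: 77.3
```

```bash
python3 where.py
python3 - <<'E'
from h import *
st=None
for a in (18,14.5,11,8,5.5):
    t=np.deg2rad(a); st=plan(*pose(-48.7+27*np.sin(t),11.3,a),start=st,n=1)
E
```

```text
18.25 A [-38.    0.1  11.9] B [-48.1   0.1  36.9] C [51.1  0.2 47.8] rot [ 3.141 -0.383 -0.019] F [-0.1 -0.5 -3.3]
1 rows: [[[-6.0,0.1,2.8],[-0.0,-0.069,0.001]]]
1 rows: [[[-4.6,0.0,2.3],[0.0,-0.061,-0.0]]]
1 rows: [[[-4.7,-0.0,2.4],[0.0,-0.061,-0.0]]]
1 rows: [[[-4.0,-0.0,2.1],[-0.0,-0.052,-0.0]]]
1 rows: [[[-3.4,0.0,1.8],[-0.0,-0.044,-0.0]]]
```

No contact so far, and the near end is under the lip. Now I'll rotate the far end down.

{"api": "carry_out", "payload": {"series": [[[-6,0.1,2.8],[0,-0.069,0]],[[-4.6,0,2.3],[0,-0.061,0]],[[-4.7,0,2.4],[0,-0.061,0]],[[0,0,0],[0,0,0]],[[-4,0,2.1],[0,-0.052,0]],[[-3.4,0,1.8],[0,-0.044,0]],[[0,0,0],[0,0,0]],[[0,0,0],[0,0,0]]]}}

```text
clock: 19.25
tcp_pos: [0.5257, -0.1925, -0.0339]
tool_rot: [-3.141, -0.097, -0.019]
contact_force: [0.6, 0.3, -2.3]
finger_gap: 0.0592
gripper_force: 77.3
```

```bash
python3 where.py
python3 - <<'E'
from h import *
st=None
for a in (3,1,0):
    t=np.deg2rad(a); st=plan(*pose(-48.3+27*np.sin(t),11,a),start=st,n=1)
E
```

```text
19.25 A [-46.4   0.1  11.2] B [-49.    0.1  38. ] C [49.2  0.2 20.4] rot [-3.141 -0.097 -0.019] F [ 0.6  0.3 -2.3]
1 rows: [[[-2.8,0.2,2.2],[-0.0,-0.045,0.001]]]
1 rows: [[[-2.7,0.0,1.6],[0.0,-0.035,-0.0]]]
1 rows: [[[-1.3,-0.0,0.8],[0.0,-0.017,-0.0]]]
```

{"api": "carry_out", "payload": {"series": [[[-2.8,0,2.2],[0,-0.045,0]],[[0,0,0],[0,0,0]],[[-2.7,0,1.6],[0,-0.035,0]],[[-1.3,0,0.8],[0,-0.017,0]],[[0,0,0],[0,0,0]],[[0,0,0],[0,0,0]],[[0,0,0],[0,0,0]]]}}

```text
clock: 20.12
tcp_pos: [0.5194, -0.1924, -0.0389]
tool_rot: [3.141, 0.001, -0.019]
contact_force: [-0.9, 0.2, -3.6]
finger_gap: 0.0593
gripper_force: 77.3
```

```bash
python3 where.py
```

```text
20.125 A [-48.    0.   11.1] B [-48.    0.   38.1] C [48.   0.1 11. ] rot [ 3.141e+00  1.000e-03 -1.900e-02] F [-0.9  0.2 -3.6]
```

{"api": "carry_out", "payload": {"series": [[[0,0,0.7],[0,0,0]],[[0,0,0.7],[0,0,0]],[[0,0,0],[0,0,0]],[[0,0,0],[0,0,0]]]}}

```text
clock: 20.62
tcp_pos: [0.5195, -0.1925, -0.0399]
tool_rot: [3.141, 0.001, -0.019]
contact_force: [-1.7, 0.2, 0.7]
finger_gap: 0.0592
gripper_force: 79.4
```

{"api": "carry_out", "payload": {"series": [[[0,0,0],[0,0,0]],[[0,0,0],[0,0,0]],[[0,0,0],[0,0,0]],[[0,0,0],[0,0,0]]], "claw": 80}}

```text
clock: 21.12
tcp_pos: [0.5196, -0.1925, -0.0402]
tool_rot: [3.141, 0.001, -0.019]
contact_force: [-0.3, -0.3, -0.7]
finger_gap: 0.08
gripper_force: 0.0
```

{"api": "carry_out", "payload": {"series": [[[0,0,-20],[0,0,0]],[[0,0,-40],[0,0,0]],[[0,0,-50],[0,0,0]],[[0,0,-50],[0,0,0]],[[40,0,-40],[0,0,0]],[[20,0,0],[0,0,0]],[[0,0,0],[0,0,0]],[[0,0,0],[0,0,0]]]}}

```text
clock: 22.12
tcp_pos: [0.5785, -0.1933, 0.1585]
tool_rot: [-3.141, 0.003, -0.019]
contact_force: [-0.2, 0.0, 0.8]
finger_gap: 0.0799
gripper_force: 0.0
```

```bash
python3 look.py w5
python3 - <<'E'
from h import *
z=np.load("pics/w5.npz"); cv2.imwrite("pics/w5c.png",cv2.resize(z["im"][100:300,220:440,::-1],None,fx=2.5,fy=2.5))
L=Ro.from_euler("z",HY).inv().apply(z["P"].reshape(-1,3)-H)*1e3
for lo in range(-40,50,10):
    k=(abs(L[:,0]-lo-5)<5)&(abs(L[:,1])<28)&(L[:,2]>20)&(L[:,2]<60); print(lo,k.sum(),np.percentile(L[k,2],[5,50,95]).round(1) if k.sum() else "")
E
```

```text
22.125 [ 0.57854955 -0.19333277  0.15851064] [-3.14094846  0.00336213 -0.01905188]
lip 835 [ 0.4716 -0.1911] [0.0727 0.0142] 89.78 mean [ 0.4723 -0.1911  0.0474]
keeper 900 [ 0.5927 -0.1939] [0.0746 0.0118] 88.73 mean [ 0.5931 -0.1975  0.0478]
walls 585 [ 0.5345 -0.1924] [0.0741 0.131 ] 88.86 mean [ 0.5388 -0.1927  0.0282]
farwall 553 [ 0.5359 -0.1936] [0.0729 0.1286] 87.5 mean [ 0.567  -0.1927  0.0179]
knob 152 [ 0.5931 -0.1597] [0.0111 0.011 ] 16.07 mean [ 0.5935 -0.1597  0.0717]
floor 548 [ 0.5478 -0.1926] [0.0736 0.1173] 88.93 mean [ 0.5882 -0.1931  0.0106]
piletop 5011 [ 0.5369 -0.1927] [0.0601 0.1271] 88.91 mean [ 0.5242 -0.1924  0.0376]
bay_floor 0.73 [318.8 182.2] [ 0.5707 -0.1925  0.01  ]
lip_edge 0.78 [318.2 272.3] [ 0.4813 -0.1901  0.042 ]
far_wall 0.86 [319.4 181.7] [ 0.5737 -0.1933  0.018 ]
keeper_knob 0.59 [276.8 175.6] [ 0.595  -0.1573  0.0715]
keeper_pivot 0.62 [315.  170.5] [ 0.5932 -0.1897  0.0475]
-40 436 [36.5 37.7 38.7]
-30 436 [36.6 37.6 38.8]
-20 467 [36.6 37.7 38.8]
-10 475 [36.6 37.6 38.7]
0 490 [36.6 37.7 38.8]
10 499 [36.5 37.7 38.8]
20 517 [36.6 37.7 38.8]
30 537 [36.5 37.7 38.7]
40 708 [22.9 37.2 38.7]
```

View pics/w5c.png

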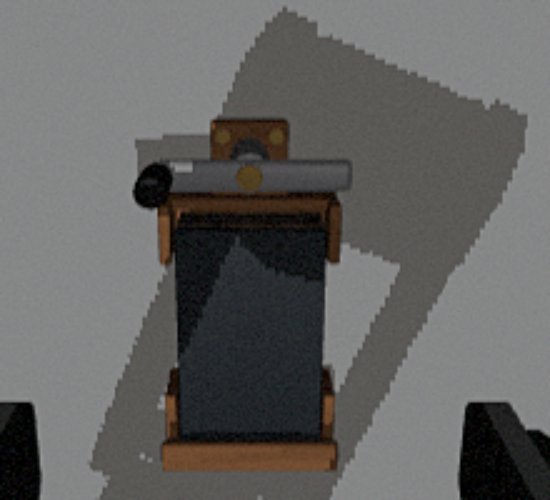

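The pile lies flat, its top at a uniform 37.7 mm along its whole length and its near end under the lip. Now I'll go back to the knob.

Run:
```python
from h import *
a=plan([.593,-.1597,.11],[np.pi,0,1.55],n=10)
```

```text
10 rows: [[[1.3,-3.4,5.0],[-0.0,0.0,-0.157]],[[1.8,-3.2,5.0],[-0.0,0.0,-0.157]],[[2.3,-2.8,5.0],[-0.0,0.0,-0.157]],[[2.7,-2.4,5.0],[-0.0,0.0,-0.157]],[[3.1,-2.0,5.0],[-0.0,0.0,-0.157]],[[3.4,-1.5,5.0],[-0.0,0.0,-0.157]],[[3.5,-0.9,5.0],[-0.0,0.0,-0.157]],[[3.6,-0.4,5.0],[-0.0,0.0,-0.157]],[[3.7,0.2,5.0],[-0.0,0.0,-0.157]],[[3.6,0.8,5.0],[-0.0,0.0,-0.157]]]
```

{"api": "carry_out", "payload": {"series": [[[1.3,-3.4,5],[0,0,-0.157]],[[1.8,-3.2,5],[0,0,-0.157]],[[2.3,-2.8,5],[0,0,-0.157]],[[2.7,-2.4,5],[0,0,-0.157]],[[3.1,-2,5],[0,0,-0.157]],[[3.4,-1.5,5],[0,0,-0.157]],[[3.5,-0.9,5],[0,0,-0.157]],[[3.6,-0.4,5],[0,0,-0.157]],[[3.7,0.2,5],[0,0,-0.157]],[[3.6,0.8,5],[0,0,-0.157]],[[0,0,0],[0,0,0]],[[0,0,0],[0,0,0]]], "claw": 30, "force": 25}}

```text
clock: 23.92
tcp_pos: [0.5934, -0.1599, 0.1099]
tool_rot: [-3.141, 0.0, 1.549]
contact_force: [-0.0, -0.2, -0.0]
finger_gap: 0.0299
gripper_force: 0.0
```

Run:
```python
from h import *
a=plan([.593,-.1597,.014],[np.pi,0,1.55],n=4)
```

```text
4 rows: [[[0.0,-0.1,24.0],[-0.0,0.0,-0.0]],[[0.0,-0.1,24.0],[-0.0,0.0,-0.0]],[[0.0,-0.1,24.0],[-0.0,0.0,-0.0]],[[0.0,-0.1,24.0],[-0.0,0.0,-0.0]]]
```

{"api": "carry_out", "payload": {"series": [[[0,0,24],[0,0,0]],[[0,0,24],[0,0,0]],[[0,0,24],[0,0,0]],[[0,0,24],[0,0,0]],[[0,0,0],[0,0,0]],[[0,0,0],[0,0,0]]]}}

```text
clock: 24.68
tcp_pos: [0.5941, -0.1601, 0.015]
tool_rot: [3.141, 0.001, 1.55]
contact_force: [0.5, 0.1, 0.0]
finger_gap: 0.0299
gripper_force: 0.0
```

{"api": "carry_out", "payload": {"series": [[[0,0,0],[0,0,0]],[[0,0,0],[0,0,0]],[[0,0,0],[0,0,0]],[[0,0,0],[0,0,0]]], "claw": 5}}

```text
clock: 25.18
tcp_pos: [0.5944, -0.1601, 0.0155]
tool_rot: [3.14, 0.001, 1.551]
contact_force: [-0.9, 0.9, 5.5]
finger_gap: 0.0107
gripper_force: 24.9
```

Run:
```python
from h import *
s=r.observe(); p=s["tcp_pos"]; st=(p,s["tool_rot"]); pv=H[:2]+.072*np.array([np.cos(HY),np.sin(HY)]); print(pv,p)
a0=np.arctan2(*(p[:2]-pv)[::-1]); a1=HY-.05
for i in range(1,13):
    a=a0+(a1-a0)*i/12; st=plan([pv[0]+.034*np.cos(a),pv[1]+.034*np.sin(a),p[2]],[np.pi,0,1.55+(a-a0)],start=st,n=1)
```

```text
[ 0.5922856 -0.1939399] [ 0.59441824 -0.16005667  0.01548383]
1 rows: [[[-0.4,4.4,0.0],[0.002,0.001,0.132]]]
1 rows: [[[-0.5,4.4,0.0],[0.0,-0.0,0.131]]]
1 rows: [[[-0.5,4.4,0.0],[0.0,-0.0,0.131]]]
1 rows: [[[-0.5,4.4,0.0],[-0.0,-0.0,0.131]]]
1 rows: [[[-0.5,4.4,0.0],[0.0,-0.0,0.131]]]
1 rows: [[[-0.5,4.4,0.0],[0.0,-0.0,0.131]]]
1 rows: [[[-0.5,4.4,0.0],[-0.0,-0.0,0.131]]]
1 rows: [[[-0.5,4.4,0.0],[0.0,-0.0,0.131]]]
1 rows: [[[-0.5,4.4,0.0],[-0.0,-0.0,0.131]]]
1 rows: [[[-0.5,4.4,0.0],[0.0,-0.0,0.131]]]
1 rows: [[[-0.5,4.4,0.0],[0.0,-0.0,0.131]]]
1 rows: [[[-0.5,4.4,0.0],[0.0,-0.0,0.131]]]
```

{"api": "carry_out", "payload": {"series": [[[-0.4,4.4,0],[0,0,0.131]],[[-0.5,4.4,0],[0,0,0.131]],[[-0.5,4.4,0],[0,0,0.131]],[[-0.5,4.4,0],[0,0,0.131]],[[-0.5,4.4,0],[0,0,0.131]],[[-0.5,4.4,0],[0,0,0.131]],[[-0.5,4.4,0],[0,0,0.131]],[[-0.5,4.4,0],[0,0,0.131]],[[-0.5,4.4,0],[0,0,0.131]],[[-0.5,4.4,0],[0,0,0.131]],[[-0.5,4.4,0],[0,0,0.131]],[[-0.5,4.4,0],[0,0,0.131]]]}}

```text
clock: 26.68
tcp_pos: [0.6252, -0.1943, 0.0154]
tool_rot: [-3.139, -0.0, -0.025]
contact_force: [-3.8, 9.2, 7.1]
finger_gap: 0.0108
gripper_force: 25.2
```

{"api": "carry_out", "payload": {"series": [[[0,0,0],[0,0,0]],[[0,0,0],[0,0,0]]]}}

```text
clock: 26.92
tcp_pos: [0.625, -0.194, 0.0154]
tool_rot: [-3.139, 0.0, -0.02]
contact_force: [-2.7, 4.7, 7.3]
finger_gap: 0.0108
gripper_force: 25.2
```

Run:
```python
from h import *
s=r.observe(); print(np.round(s["contact_force"],1),"F"); d=s["tcp_pos"][:2]-[.5923,-.1939]; print("angle rel holder",np.arctan2(d[1],d[0])-HY, np.hypot(*d))
```

```text
[-2.7  4.7  7.3] F
angle rel holder 0.016418854993813167 0.03267788968013834
```

{"api": "carry_out", "payload": {"series": [[[0,1.5,0],[0,0,0]],[[0,0.5,0],[0,0,0]],[[0,0,0],[0,0,0]]]}}

```text
clock: 27.3
tcp_pos: [0.625, -0.1941, 0.0154]
tool_rot: [-3.136, 0.001, -0.019]
contact_force: [-3.1, 8.6, 8.3]
finger_gap: 0.0109
gripper_force: 25.4
```

{"api": "carry_out", "payload": {"series": [[[0,0,0],[0,0,0]],[[0,0,0],[0,0,0]],[[0,0,0],[0,0,0]],[[0,0,-40],[0,0,0]],[[0,0,-50],[0,0,0]],[[0,0,-50],[0,0,0]],[[0,0,0],[0,0,0]],[[0,0,0],[0,0,0]],[[0,0,0],[0,0,0]]], "claw": 25}}

```text
clock: 28.42
tcp_pos: [0.6237, -0.1973, 0.1509]
tool_rot: [-3.14, 0.005, -0.021]
contact_force: [-0.2, -0.2, -0.0]
finger_gap: 0.0251
gripper_force: 0.0
```

```bash
python3 look.py w6; python3 fit.py w6
python3 - <<'E'
from h import *
z=np.load("pics/w6.npz"); cv2.imwrite("pics/w6c.png",cv2.resize(z["im"][100:300,220:440,::-1],None,fx=2.5,fy=2.5))
E
```

```text
28.425 [ 0.62373277 -0.1973417   0.15086097] [-3.14010802  0.00516202 -0.0211407 ]
lip 693 [ 0.4717 -0.1939] [0.0637 0.0151] 88.54 mean [ 0.4724 -0.1939  0.0473]
keeper 663 [ 0.5934 -0.1931] [0.0116 0.0774] 88.91 mean [ 0.5856 -0.1932  0.0479]
walls 413 [ 0.5389 -0.2124] [0.1268 0.0712] 37.95 mean [ 0.5613 -0.1952  0.0279]
farwall 409 [ 0.5412 -0.2125] [0.1235 0.068 ] 37.52 mean [ 0.5699 -0.1932  0.0181]
knob 158 [ 0.6269 -0.1939] [0.011 0.011] 89.64 mean [ 0.6271 -0.1939  0.0717]
floor 539 [ 0.5839 -0.1929] [0.0719 0.0455] 89.53 mean [ 0.5881 -0.1945  0.0105]
piletop 3978 [ 0.5328 -0.194 ] [0.0609 0.1274] 89.93 mean [ 0.5219 -0.1943  0.0376]
lip_edge 0.55 [315.8 311. ] [ 0.4833 -0.1903  0.042 ]
keeper_knob 0.81 [312.8 192. ] [ 0.6274 -0.1918  0.0715]
keeper_pivot 0.61 [315.1 220.3] [ 0.5915 -0.1926  0.0475]
holder [ 0.51995298 -0.1918004  -0.01488184] 361.62193357124966 662 327 307
pivot 0.5919450100604353 -0.19287185612594024
```

View pics/w6c.png

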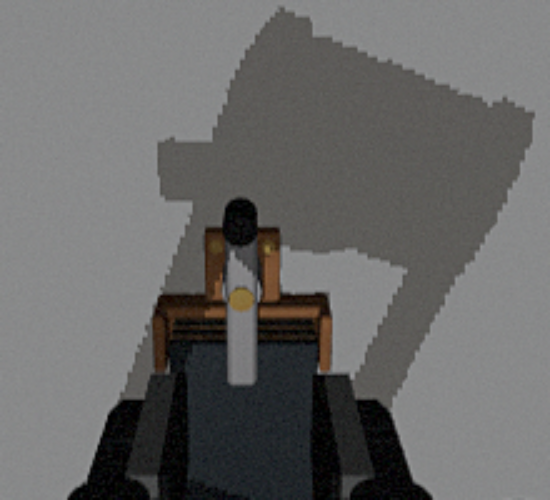

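The keeper is closed over the flat pile: its bar is at -0.019 rad and the holder's yaw is about -0.02. The arm is clear, so I'm handing in.

```bash
python3 -c "
from cell import r
print(r.hand_in())"
```

```text
the job is handed in; nothing more can be done
None
```

The job is handed in at about 28 s of the 64 s allowed: the three coasters lie flat in the holder under the lip and the keeper is turned fully back over them. The arm did not touch the mug or the timer.

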